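Set up the try-on mirror on the candle shop's counter

TASK

Two small mirrors lie face down on the counter. Set up the one with the green back for customers who try on brooches: fold the wire stand on its back out fully, then raise the mirror by its handle and leave it standing upright on the counter, leaning back on its stand. Leave the white-backed mirror lying where it is.

Things in the scene. Friction and masses are not known exactly. Their poses are not given: they have to be found in the camera images.
- green_mirror_center (a point): centre of the green-backed mirror's board: 106 mm from bottom to top edge, 92 wide, 12 thick, 0.4 kg; it lies face down. Axes: x from the bottom edge to the top edge (the handle's end), y along its width, z out of its back. Properly stood up, x points up, leaning back 0.32 rad; the centre is 52 mm above the counter and the stand's foot rests 62 mm behind the board's bottom edge.
- green_mirror_handle (a point): centre of that mirror's handle: a wooden roller, diameter 14 mm, 44 long, along the mirror's y, turning freely on a wire loop, so the mirror swings about it when pinched and lifted. From the board's centre 88 mm in x, 24 mm in z: 30 mm above the counter while it lies. Axes as the board's. In the loop: 28 mm free between roller and top edge, 49 between side wires.
- green_mirror_foot (a point): centre of the free end of that mirror's stand: a black rubber roller, diameter 14 mm, 44 long, along the mirror's y, turning freely between two 5 mm wire legs (49 mm apart inside). Folded, it is 47 mm from the board's centre towards the bottom, 32 above the counter. The hinge axis, along y, is at x +22, z +12 mm from the board's centre; the foot swings up about it at radius 70 mm.
- green_mirror_stand (a joint): angle of the green-backed mirror's stand: 0 folded on the back, 0.6 rad fully out at its stop. It stays where it is left (friction 0.06 N m).
- white_mirror_center (a point): centre of the board of the other mirror, of the same build and size but with a white back; it lies face down and must stay where it is. Axes as for the green one.

How it is judged:
On the way:
1. the stand of the green-backed mirror is folded out (value of joint green_mirror_stand above 0.45 rad), for 0.2 s.
At the end, for the whole second after the job is handed in: The green-backed mirror's stand is out (over 0.42 of 0.6 rad); the mirror stands on the counter, handle end up, its x axis 0.12 to 0.5 rad from the vertical, its centre 42 to 64 mm above the counter and the foot's centre less than 15 mm above it (value of joint green_mirror_stand above 0.42 rad and angle between green_mirror_center's own x axis and vertical between 0.12 and 0.5 rad and height (world z) of green_mirror_center between 0.042 and 0.064 m and height (world z) of green_mirror_foot below 0.015 m); the robot touches nothing.
It fails at once if the white-backed mirror is moved by more than 20 mm (distance of white_mirror_center from where it was at the start of the episode above 0.02 m).
It also fails if it takes over 45 s, if anything falls off the work surface, if the arm or the gripper's body presses on something with over 40 N, if the wrist force passes 120 N, or if a joint passes its speed limit or range.

ROBOT

A 6-joint arm with a two-finger parallel gripper is mounted at the origin on a cart in front of the work surface, level with it; the furniture and walls round the work are solid. World frame = base frame: x ahead of the robot, y to its left, z up, the work surface at z = 0. Lengths are in m, angles in rad, forces in N, time in s.
With the tool pointing down it reaches from about 0.325 to 0.775 m from the base axis. Payload 5.5 kg.
Tool frame: the origin (TCP) lies on the centre line of the jaws, within the pads' length; the fingertips stand 22 mm ahead of it and the grasp point (between the pads) lies 3 mm ahead of it (arm.tcp_to_tips is the y of the fingertips in the tool frame, in m); y points along the fingers, z is the direction in which the jaws open and shut, and the axes are right-handed (so a half turn about y gives the same grasp; the last joint's range is limited). The gripper opens to 88 mm and grips with 3 to 60 N. Pads are 20 mm wide; open, the fingers measure 115 mm over their backs; the gripper's body (75 mm by 178 mm) begins 61 mm behind the grasp point.
Start: joints at [1.194, 0.091, 1.231, -0, 1.82, -0.057], TCP at [0.189, 0.57, 0.245] pointing down, gripper open.
Joint ranges: [-2.87, 2.87], [-0.86, 2.18], [0.17, 2.46], [-1.51, 4.65], [0.06, 2.69], [-2.65, 2.65]. Speed limits (rad/s): [2.57, 2.57, 3.01, 3.14, 3.14, 3.14].

INTERFACE

Orientations are given as a unit quaternion [w, x, y, z].
In Python, from bench import arm, eyes gives the robot as it stands.
- The arm moves only by the tool apply_moves, never from a script. Its argument "series" is one flat list of numbers, 7 for each row, row after row: the shift along the world's x, y, z in units of 25 mm (1.0 is 25 mm), then the turn, a rotation vector about the world's x, y, z in rad, then the opening in per cent of the stroke, from 0 (shut) to 100 (fully open). In form: [tx, ty, tz, rx, ry, rz, jaw, tx, ty, tz, rx, ry, rz, jaw, ...]. A call has exactly 10 rows; each row is the pose to reach, as a shift and turn from the pose commanded when the call began; what a row does not reach only later rows make up. A row lasts 1/10 s, in which the tool goes at most 50 mm and 8.59 degrees, less where a joint would pass 70% of its speed; a pose out of reach is approached as far as the arm can. A call with a gripper value outside its range is refused whole. The fingers move at their own pace and stop on an object; the grip force is fixed at half the most. Time passes only in rows, so rows that repeat a pose let the fingers close, or fill a call up. It gives the time, the measured TCP pose, the force and the opening at its end, in the units of the state.
- arm.observe(): the state, without advancing time (a new reading comes with each control period).
- eyes.capture(name): name is "side" or "top"; returns a dict with "frame" (400x640x3 uint8, red, green, blue), "fovy" (degrees; the focal length in pixels is half the picture's height over the tangent of half this angle, whatever the lens; pixels are square), "cx", "cy" (the principal point, pixels), "view" (4x4, takes a point from world to camera coordinates). Camera axes: x right, y up, looking along -z (the intrinsics and any distortion apply to the point x, -y, -z); pixel columns grow to the right and rows downward; lengths in m; the calibration is good to about 2 mm. A picture is of the moment at which its call begins. There is no depth.
- arm.sign_off(): hands the job in, once; it reports no verdict.
The state is a dict: "time_s": time; "joint_positions": joint angles; "dq": joint speeds; "joint_efforts": joint torques, N m; "eef_pos": TCP position; "ee_rot": TCP orientation; "contact_force": force on the tool from outside, world axes, zero at the start; "wrist_torque": the same for the moment, N m; "finger_gap": opening from 0.0 (shut) to 1.0 (fully open).
Only numpy, scipy, OpenCV 4.12 (cv2) and the standard library are available. Lean on these libraries where they do the work, as an engineer would, in place of code of your own. Each camera call takes 0.05 s, during which the arm holds its last target.

## Working session

There is one attempt and no reset: what is moved stays moved. The work goes in short steps, Python scripts to look and compute and a tool call to move; the robot and the scene stay as the last step left them, time stands still between calls to the robot, and variables do not carry over. Pictures are saved under pics/ and viewed, and the job is handed in when it is done.

Besides the shell and the picture viewer there is one more tool, called after "Emit:" in YAML: its name, and indented under it one key for each argument. apply_moves: Moves the arm, as the interface text tells. Its arguments: {"type":"object","properties":{"series":{"type":"array"}},"required":["series"]}

```bash
mkdir -p pics; ls; cat > look.py <<'E'
import sys,cv2,numpy as np,json
from bench import arm,eyes
def snap(tag):
    for n in ("side","top"):
        c=eyes.capture(n); cv2.imwrite(f"pics/{tag}_{n}.png",c["frame"][:,:,::-1])
        json.dump({k:(np.array(v).tolist()) for k,v in c.items() if k!="frame"},open(f"cal_{n}.json","w"))
        print(n,{k:(np.round(np.array(v),4).tolist() if not isinstance(v,str) else v) for k,v in c.items() if k!="frame"})
if __name__=="__main__":
    snap(sys.argv[1]); s=arm.observe(); print({k:np.round(v,4).tolist() for k,v in s.items()}, arm.tcp_to_tips)
E
python3 look.py a
```

```text
pics
side {'fovy': 54.5809, 'cx': 311.0045, 'cy': 196.5479, 'view': [[0.8107, -0.5851, 0.0189, -0.3495], [0.3324, 0.4866, 0.8079, -0.2856], [-0.4819, -0.6487, 0.589, -0.5506], [0.0, 0.0, 0.0, 1.0]]}
top {'fovy': 42.6604, 'cx': 316.0856, 'cy': 199.3886, 'view': [[-0.0233, -0.9997, -0.0024, 0.1123], [0.9778, -0.0233, 0.2083, -0.5179], [-0.2083, 0.0025, 0.9781, -1.1447], [0.0, 0.0, 0.0, 1.0]]}
{'time_s': 0.1, 'joint_positions': [1.1943, 0.0918, 1.2317, -0.0, 1.8198, -0.0567], 'dq': [0.0004, -0.0019, -0.0009, 0.0009, 0.0001, -0.0006], 'joint_efforts': [0.0014, -44.7856, -40.7569, 0.0698, 0.0284, -0.0001], 'eef_pos': [0.1885, 0.5694, 0.2436], 'ee_rot': [-0.6975, 0.6987, -0.1127, 0.1125], 'contact_force': [0.7708, -0.5498, -0.4202], 'wrist_torque': [0.0016, -0.0096, 0.0145], 'finger_gap': 1.0036} 0.022
```

View pics/a_side.png

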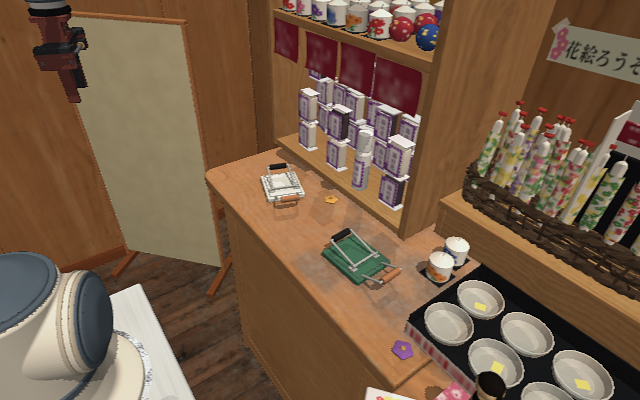

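View pics/a_top.png

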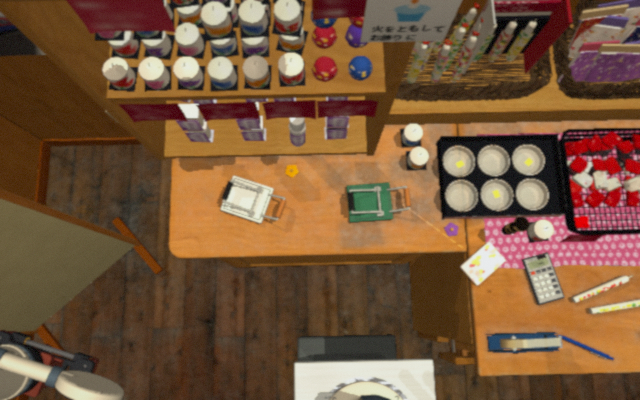

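```bash
python3 - <<'E'
import cv2
a=cv2.imread('pics/a_side.png')[210:300,300:420]; b=cv2.imread('pics/a_top.png')[165:240,335:425]
cv2.imwrite('pics/a_crop_s.png',cv2.resize(a,None,fx=6,fy=6,interpolation=cv2.INTER_CUBIC))
cv2.imwrite('pics/a_crop_t.png',cv2.resize(b,None,fx=8,fy=8,interpolation=cv2.INTER_CUBIC)[:600])
E
```

```text
(no output)
```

View pics/a_crop_s.png

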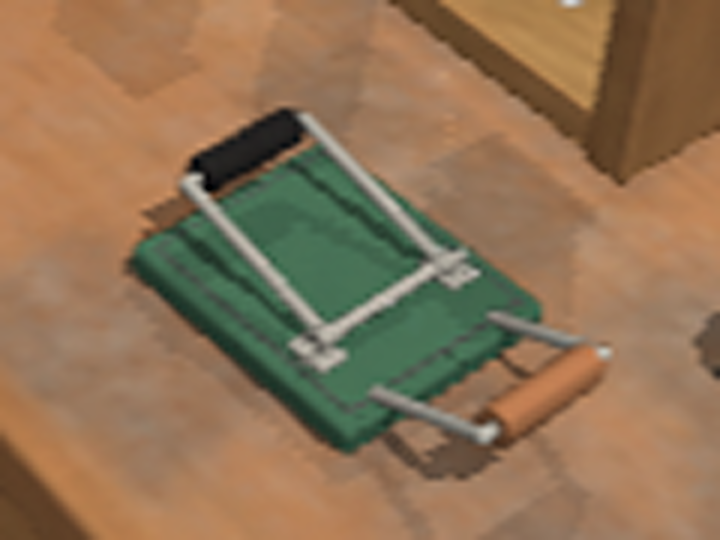

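View pics/a_crop_t.png

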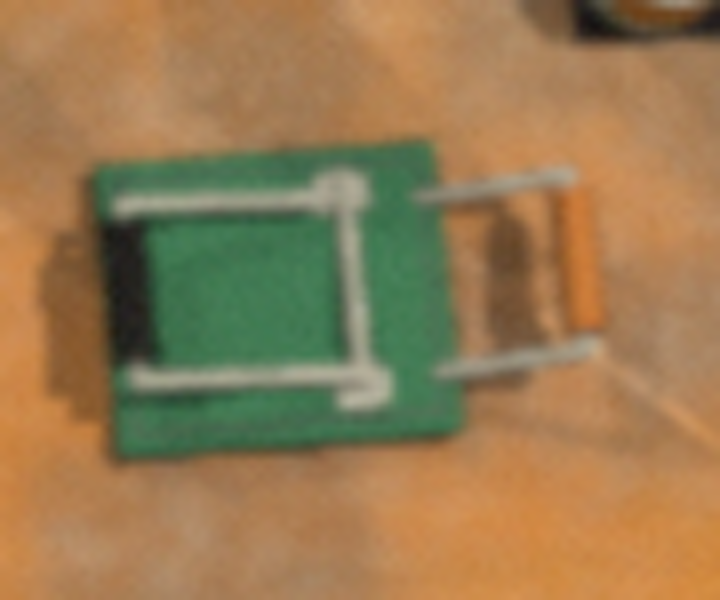

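```bash
cat > geo.py <<'E'
import json,numpy as np
cal={n:json.load(open(f'cal_{n}.json')) for n in('side','top')}
def proj(n,P,k1=0):
    c=cal[n];P=np.atleast_2d(P);V=np.array(c['view']);q=P@V[:3,:3].T+V[:3,3]
    x=q[:,0]/-q[:,2];y=-q[:,1]/-q[:,2];f=200/np.tan(np.radians(c['fovy'])/2);d=1+k1*(x*x+y*y)
    return np.c_[c['cx']+f*x*d,c['cy']+f*y*d]
E
cat > fit.py <<'E'
from geo import *
from scipy.optimize import least_squares
L=[('foot',(-.047,0,.026)),('handle',(.088,0,.024)),('c1',(-.053,.046,.006)),('c2',(.053,.046,.006)),('c3',(.053,-.046,.006)),('c4',(-.053,-.046,.006))]
M=np.array([p for _,p in L])
top=np.array([(130,290),(579,260),(95,165),(435,145),(465,435),(118,458)])/8+[335,165]
side={0:(246,148),1:(547,393),3:(545,300),4:(350,438),5:(133,255)}
def W(p):
    c,s=np.cos(p[2]),np.sin(p[2]);R=np.array([[c,-s,0],[s,c,0],[0,0,1]])
    return M@R.T+[p[0],p[1],.006]
def res(p,use):
    r=[]
    if 't' in use:r.append(proj('top',W(p),p[3] if len(p)>3 else 0)-top)
    if 's' in use:
        q=proj('side',W(p),p[4] if len(p)>3 else 0);r.append(np.array([q[i]-(np.array(v)/6+[300,210]) for i,v in side.items()]))
    return np.concatenate(r).ravel()
for use in('t','s','ts'):
    s=least_squares(res,[.5,0,-1.57],args=(use,),x_scale=.01);print(use,s.x,np.round(s.fun,1))
s=least_squares(res,[.5,0,-1.57,0,0],args=('ts',),x_scale=.01);print(s.x,np.round(s.fun,1))
print(W(s.x)[:2])
E
python3 fit.py
```

```text
t [ 0.51950784 -0.03014783 -1.52537443] [-0.2  0.5 -0.1  0.6 -0.4 -0.4  0.4 -0.8  0.4 -0.  -0.1  0.1]
s [ 0.51958358 -0.03081477 -1.5035159 ] [-0.4  1.2 -0.1 -0.   0.8  0.3  0.5 -0.3 -0.9 -1.3]
ts [ 0.51969224 -0.03055237 -1.5148337 ] [-0.   0.7  0.   0.2 -0.4 -0.3  0.3 -1.1  0.7 -0.4  0.3  0.2 -0.3  1.
 -0.5  0.1  0.8  0.5 -0.  -0.4 -0.8 -1.6]
[ 0.51961436 -0.03116165 -1.51537111 -0.26794754 -0.03937113] [ 0.2  0.7 -0.5  0.2 -0.2 -0.2  0.2 -1.   0.5 -0.5  0.4  0.2 -0.1  1.1
 -0.6  0.1  0.7  0.5  0.  -0.4 -0.7 -1.5]
[[ 0.5170107   0.01576618  0.032     ]
 [ 0.52448928 -0.11902651  0.03      ]]
```

```bash
python3 - <<'E'
import numpy as np
from bench import arm
from scipy.spatial.transform import Rotation as R
s=arm.observe();w,x,y,z=s['ee_rot'];r=R.from_quat([x,y,z,w]);print(r.as_matrix().round(3))
zd=r.as_matrix()[:,2];yaw=np.arctan2(zd[1],zd[0]);t=-1.515
for k in(-1,0,1):print('turn',t+k*np.pi-yaw)
h=r.as_matrix()[:,1];print(h)
p=s['eef_pos'];print((np.array([.517,.0158,.15])-p)/.025, p)
E
```

```text
[[ 0.949 -0.001  0.314]
 [-0.314 -0.002  0.949]
 [-0.    -1.    -0.002]]
turn -5.907581022251634
turn -2.7659883686618407
turn 0.3756042849279526
[-6.30161455e-04 -1.60697211e-03 -9.99998510e-01]
[ 13.13848031 -22.14283177  -3.74546529] [0.18853799 0.56937079 0.24363663]
```

Emit:
apply_moves:
  series: [13.1, -22.1, 0, 0, 0, 0.376, 100, 13.1, -22.1, 0, 0, 0, 0.376, 100, 13.1, -22.1, 0, 0, 0, 0.376, 80, 13.1, -22.1, 0, 0, 0, 0.376, 60, 13.1, -22.1, 0, 0, 0, 0.376, 40, 13.1, -22.1, 0, 0, 0, 0.376, 40, 13.1, -22.1, 0, 0, 0, 0.376, 40, 13.1, -22.1, 0, 0, 0, 0.376, 40, 13.1, -22.1, 0, 0, 0, 0.376, 40, 13.1, -22.1, 0, 0, 0, 0.376, 40]

```text
time_s: 1.1
eef_pos: [0.4433, 0.1388, 0.2444]
ee_rot: [0.707, -0.707, -0.02, 0.02]
contact_force: [-1.2, -0.4, -0.3]
finger_gap: 0.397
```

Emit:
apply_moves:
  series: [2.9, -4.9, 0, 0, 0, 0, 40, 2.9, -4.9, 0, 0, 0, 0, 40, 2.9, -4.9, 0, 0, 0, 0, 40, 2.9, -4.9, 0, 0, 0, 0, 40, 2.9, -4.9, -2, 0, 0, 0, 40, 2.9, -4.9, -4, 0, 0, 0, 40, 2.9, -4.9, -6, 0, 0, 0, 40, 2.9, -4.9, -6, 0, 0, 0, 40, 2.9, -4.9, -6, 0, 0, 0, 40, 2.9, -4.9, -6, 0, 0, 0, 40]

```text
time_s: 2.1
eef_pos: [0.5171, 0.0187, 0.0986]
ee_rot: [-0.707, 0.707, 0.022, -0.018]
contact_force: [0.8, -0.3, 0.4]
finger_gap: 0.403
```

```bash
python3 look.py b|tail -1; python3 - <<'E'
import cv2
a=cv2.imread('pics/b_side.png')[150:300,270:420]; b=cv2.imread('pics/b_top.png')[150:250,310:430]
cv2.imwrite('pics/b_cs.png',cv2.resize(a,None,fx=4,fy=4,interpolation=cv2.INTER_CUBIC))
cv2.imwrite('pics/b_ct.png',cv2.resize(b,None,fx=6,fy=6,interpolation=cv2.INTER_CUBIC)[:600])
from bench import arm
from scipy.spatial.transform import Rotation as R
w,x,y,z=arm.observe()['ee_rot'];print(R.from_quat([x,y,z,w]).as_matrix().round(3))
E
```

```text
{'time_s': 2.2, 'joint_positions': [-0.03, -0.1164, 1.695, 0.0001, 1.5567, -1.6573], 'dq': [-0.0014, 0.0016, 0.011, -0.0021, -0.0028, -0.0002], 'joint_efforts': [0.0441, -34.4454, -39.4598, -0.0169, 0.0763, 0.0026], 'eef_pos': [0.5173, 0.0185, 0.0987], 'ee_rot': [-0.7067, 0.7069, 0.0222, -0.0178], 'contact_force': [0.1645, 0.9357, -0.4279], 'wrist_torque': [0.0832, -0.0234, -0.0142], 'finger_gap': 0.4002} 0.022
[[ 0.998  0.006 -0.056]
 [ 0.056 -0.     0.998]
 [ 0.006 -1.    -0.   ]]
```

View pics/b_cs.png

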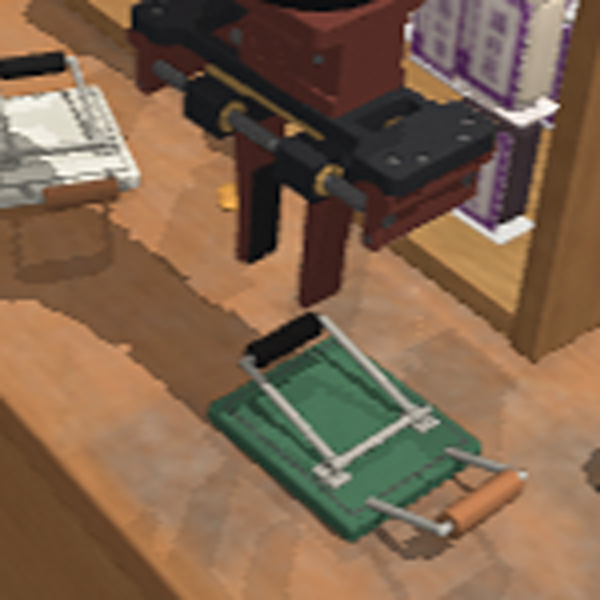

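View pics/b_ct.png

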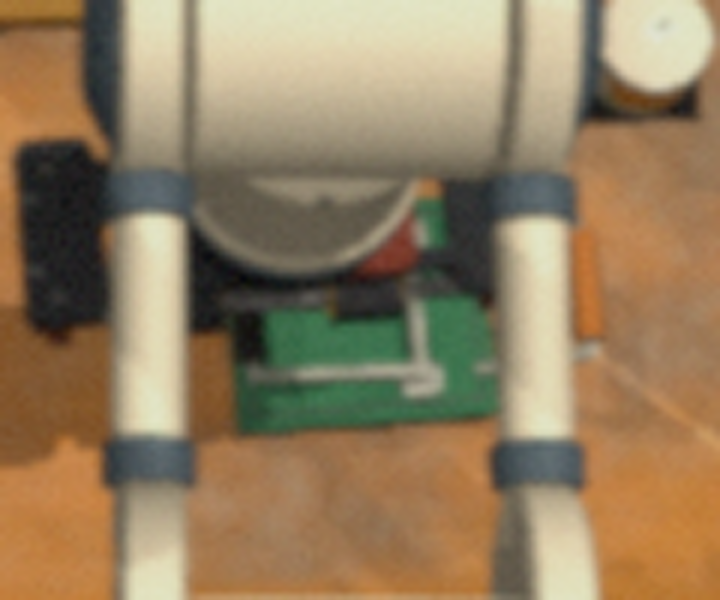

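Emit:
apply_moves:
  series: [0, -0.12, -0.6, 0, 0, 0, 40, 0, -0.12, -1.2, 0, 0, 0, 40, 0, -0.12, -1.8, 0, 0, 0, 40, 0, -0.12, -2.34, 0, 0, 0, 40, 0, -0.12, -2.34, 0, 0, 0, 40, 0, -0.12, -2.34, 0, 0, 0, 10, 0, -0.12, -2.34, 0, 0, 0, 10, 0, -0.12, -2.34, 0, 0, 0, 10, 0, -0.12, -2.34, 0, 0, 0, 10, 0, -0.12, -2.34, 0, 0, 0, 10]

```text
time_s: 3.2
eef_pos: [0.5151, 0.0156, 0.0359]
ee_rot: [0.707, -0.707, -0.02, 0.02]
contact_force: [-0.8, 2.0, -1.6]
finger_gap: 0.15
```

Emit:
apply_moves:
  series: [0, -0.07, 0.27, 0, 0, 0, 10, 0.01, -0.16, 0.53, 0, 0, 0, 10, 0.02, -0.29, 0.79, 0, 0, 0, 10, 0.02, -0.43, 1.02, 0, 0, 0, 10, 0.03, -0.6, 1.25, 0, 0, 0, 10, 0.04, -0.79, 1.45, 0, 0, 0, 10, 0.05, -0.85, 1.51, 0, 0, 0, 10, 0.05, -0.85, 1.51, 0, 0, 0, 10, 0.05, -0.85, 1.51, 0, 0, 0, 10, 0.05, -0.85, 1.51, 0, 0, 0, 10]

```text
time_s: 4.2
eef_pos: [0.5166, -0.0055, 0.0737]
ee_rot: [0.707, -0.707, -0.02, 0.02]
contact_force: [-0.5, 1.4, -2.1]
finger_gap: 0.154
```

```bash
cat > v.sh <<'E'
python3 look.py $1|tail -1; python3 - <<P
import cv2
a=cv2.imread('pics/$1_side.png')[150:300,270:450]; 
cv2.imwrite('pics/$1_cs.png',cv2.resize(a,None,fx=4,fy=4,interpolation=cv2.INTER_CUBIC))
P
E
bash v.sh c
```

```text
{'time_s': 4.3, 'joint_positions': [-0.0769, -0.0994, 1.7241, 0.0004, 1.517, -1.7043], 'dq': [-0.0004, 0.0001, -0.0015, -0.002, 0.002, 0.0006], 'joint_efforts': [-0.8984, -36.1885, -40.6257, -0.5865, 0.0093, -0.0255], 'eef_pos': [0.5166, -0.0056, 0.0738], 'ee_rot': [0.707, -0.7067, -0.02, 0.02], 'contact_force': [-0.3423, 1.7782, -1.6785], 'wrist_torque': [0.2967, -0.0073, -0.0481], 'finger_gap': 0.1496} 0.022
```

View pics/c_cs.png

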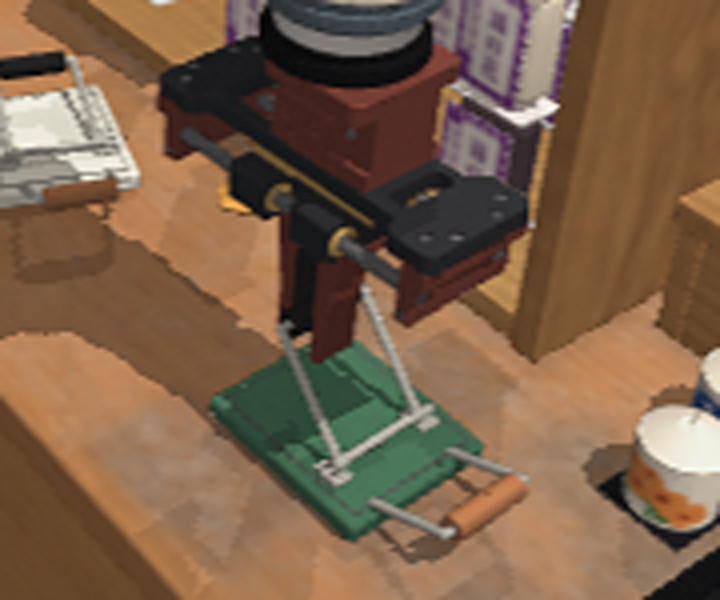

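Emit:
apply_moves:
  series: [0, 0, 0, 0, 0, 0, 34, 0, 0, 0, 0, 0, 0, 34, 0, 0, 0, 0, 0, 0, 34, 0, 0, 1, 0, 0, 0, 34, 0, 0, 2, 0, 0, 0, 34, 0, 0, 3, 0, 0, 0, 34, 0.3, -2, 3, 0, 0, 0, 34, 0.3, -4, 3, 0, 0, 0, 34, 0.3, -4.5, 3, 0, 0, 0, 34, 0.3, -4.5, 3, 0, 0, 0, 34]

```text
time_s: 5.3
eef_pos: [0.5239, -0.1203, 0.1489]
ee_rot: [-0.707, 0.707, 0.019, -0.019]
contact_force: [0.5, 1.0, 0.2]
finger_gap: 0.34
```

```bash
bash v.sh d
```

```text
{'time_s': 5.4, 'joint_positions': [-0.285, -0.0759, 1.5678, 0.0006, 1.6501, -1.9115], 'dq': [0.0254, -0.0064, 0.0069, 0.0013, 0.0011, -0.0027], 'joint_efforts': [-1.052, -37.0696, -40.7061, -0.1491, 0.0379, -0.0301], 'eef_pos': [0.524, -0.1179, 0.1488], 'ee_rot': [0.7071, -0.7066, -0.0196, 0.0197], 'contact_force': [1.0988, 1.3605, 0.5223], 'wrist_torque': [-0.0115, -0.0232, -0.0023], 'finger_gap': 0.3385} 0.022
```

View pics/d_cs.png

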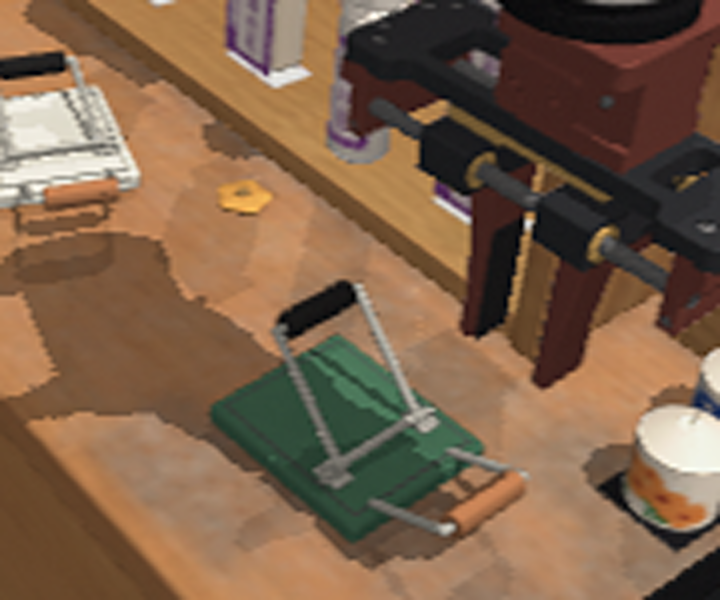

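```bash
python3 - <<'E'
from geo import *
c=np.array([.5196,-.031,.006]);t=-1.515;X=np.array([np.cos(t),np.sin(t),0]);Z=np.array([0,0,1])
for a in(.4,.5,.55,.6,.65):
    f=c+X*(.022-.07*np.cos(.2+a))+Z*(.012+.07*np.sin(.2+a));print(a,proj('side',f).round(1))
E
```

```text
0.4 [[345.5 229.2]]
0.5 [[347.2 228.1]]
0.55 [[348.1 227.7]]
0.6 [[349.1 227.4]]
0.65 [[350.1 227.2]]
```

Emit:
apply_moves:
  series: [0, -0.04, -1, 0, 0, 0, 34, 0, -0.04, -2, 0, 0, 0, 34, 0, -0.04, -3, 0, 0, 0, 34, 0, -0.04, -4, 0, 0, 0, 34, 0, -0.04, -4.5, 0, 0, 0, 34, 0, -0.04, -4.5, 0, 0, 0, 34, 0, -0.04, -4.5, 0, 0, 0, 8, 0, -0.04, -4.5, 0, 0, 0, 8, 0, -0.04, -4.5, 0, 0, 0, 8, 0, -0.04, -4.5, 0, 0, 0, 8]

```text
time_s: 6.4
eef_pos: [0.5251, -0.1192, 0.0381]
ee_rot: [0.707, -0.707, -0.021, 0.019]
contact_force: [1.0, 3.1, 2.8]
finger_gap: 0.151
```

```bash
bash v.sh e
```

```text
{'time_s': 6.5, 'joint_positions': [-0.2871, -0.016, 1.7096, 0.0007, 1.4453, -1.9143], 'dq': [-0.0005, 0.0044, 0.0032, -0.0057, -0.0042, 0.0002], 'joint_efforts': [-1.5211, -35.8447, -36.4025, -0.9946, 0.1707, -0.0156], 'eef_pos': [0.525, -0.1193, 0.0378], 'ee_rot': [-0.7068, 0.7069, 0.0209, -0.0189], 'contact_force': [1.9225, 3.4464, 5.1563], 'wrist_torque': [0.4717, -0.1364, -0.0475], 'finger_gap': 0.1528} 0.022
```

View pics/e_cs.png

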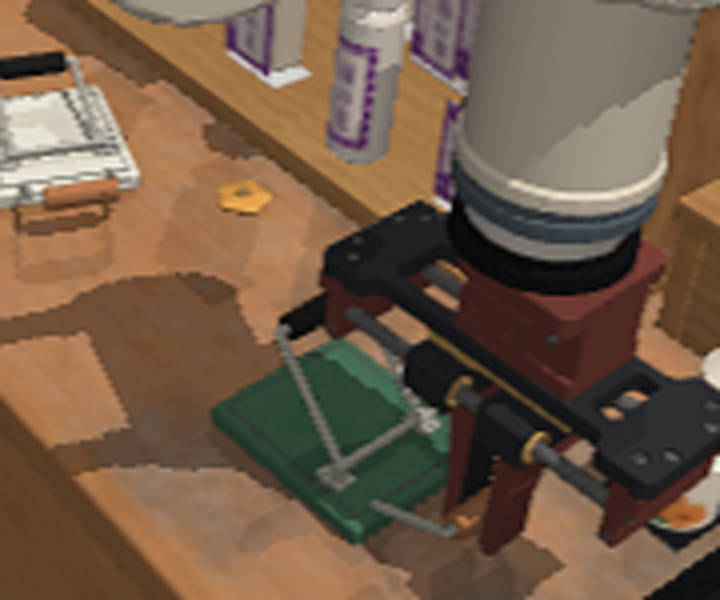

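Emit:
apply_moves:
  series: [0, 0.06, 0.27, 0, 0, 0, 8, -0.01, 0.13, 0.54, 0, 0, 0, 8, -0.02, 0.23, 0.82, 0, 0, 0, 8, -0.02, 0.33, 1.09, 0, 0, 0, 8, -0.02, 0.45, 1.35, 0, 0, 0, 8, -0.03, 0.58, 1.6, 0, 0, 0, 8, -0.04, 0.73, 1.85, 0, 0, 0, 8, -0.05, 0.88, 2.1, 0, 0, 0, 8, -0.06, 1.05, 2.33, 0, 0, 0, 8, -0.07, 1.23, 2.56, 0, 0, 0, 8]

```text
time_s: 7.5
eef_pos: [0.5224, -0.0884, 0.101]
ee_rot: [-0.707, 0.707, 0.02, -0.02]
contact_force: [0.3, -2.1, -0.7]
finger_gap: 0.153
```

```bash
bash v.sh f
```

```text
{'time_s': 7.6, 'joint_positions': [-0.2313, -0.0792, 1.6552, 0.0004, 1.5642, -1.8591], 'dq': [-0.01, 0.0104, 0.0136, -0.0138, -0.0158, -0.0094], 'joint_efforts': [0.7395, -37.1639, -40.2849, 0.3401, 0.4629, 0.0155], 'eef_pos': [0.5227, -0.0881, 0.1015], 'ee_rot': [0.7068, -0.7068, -0.0206, 0.0196], 'contact_force': [0.6332, -2.1955, 0.6232], 'wrist_torque': [-0.2134, -0.1486, -0.0413], 'finger_gap': 0.1487} 0.022
```

View pics/f_cs.png

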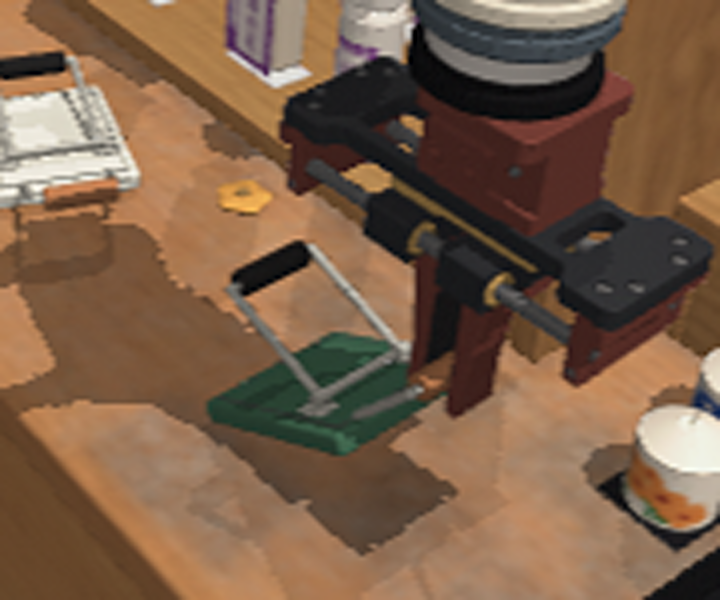

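Emit:
apply_moves:
  series: [-0.01, 0.19, 0.21, 0, 0, 0, 8, -0.02, 0.39, 0.42, 0, 0, 0, 8, -0.03, 0.6, 0.61, 0, 0, 0, 8, -0.05, 0.83, 0.8, 0, 0, 0, 8, -0.07, 1.29, 1.13, 0, 0, 0, 8, -0.1, 1.79, 1.42, 0, 0, 0, 8, -0.13, 2.32, 1.66, 0, 0, 0, 8, -0.14, 2.59, 1.75, 0, 0, 0, 8, -0.16, 2.87, 1.84, 0, 0, 0, 8, -0.16, 2.87, 1.84, 0, 0, 0, 8]

```text
time_s: 8.6
eef_pos: [0.5186, -0.016, 0.1471]
ee_rot: [-0.707, 0.707, 0.021, -0.02]
contact_force: [1.6, -2.0, 3.8]
finger_gap: 0.146
```

```bash
bash v.sh g
```

```text
{'time_s': 8.7, 'joint_positions': [-0.0981, -0.1264, 1.6185, -0.0005, 1.6485, -1.7254], 'dq': [-0.0112, 0.001, 0.0009, -0.0008, -0.0004, -0.0005], 'joint_efforts': [1.2566, -33.049, -37.5102, 0.5065, 0.8173, -0.0286], 'eef_pos': [0.5186, -0.017, 0.1468], 'ee_rot': [-0.7066, 0.707, 0.0203, -0.0196], 'contact_force': [2.1224, -2.1407, 3.289], 'wrist_torque': [-0.1783, -0.3394, -0.0594], 'finger_gap': 0.1536} 0.022
```

View pics/g_cs.png

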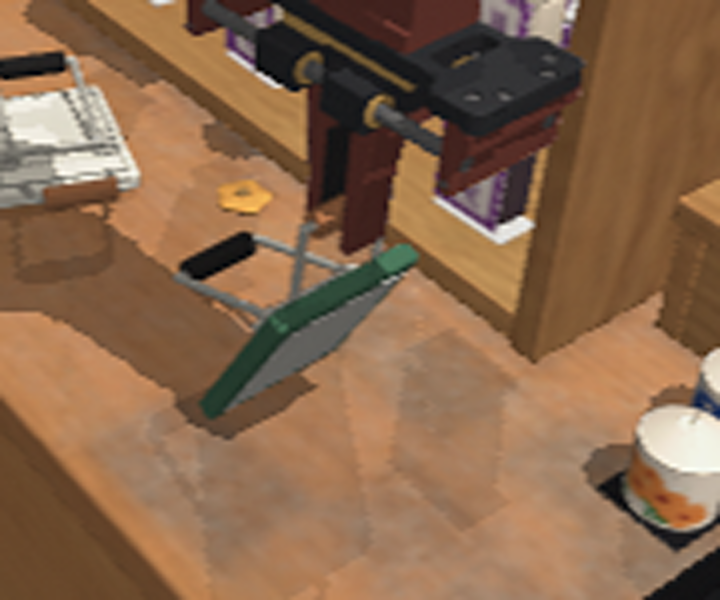

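Emit:
apply_moves:
  series: [-0.02, 0.28, 0.11, 0, 0, 0, 8, -0.03, 0.56, 0.16, 0, 0, 0, 8, -0.04, 0.84, 0.2, 0, 0, 0, 8, -0.06, 1.13, 0.22, 0, 0, 0, 8, -0.07, 1.3, 0.23, 0, 0, 0, 8, -0.08, 1.42, 0.24, 0, 0, 0, 8, -0.09, 1.56, 0.24, 0, 0, 0, 8, -0.1, 1.71, 0.24, 0, 0, 0, 8, -0.1, 1.71, 0.24, 0, 0, 0, 8, -0.1, 1.71, 0.24, 0, 0, 0, 8]

```text
time_s: 9.7
eef_pos: [0.5158, 0.0258, 0.1523]
ee_rot: [-0.707, 0.707, 0.02, -0.02]
contact_force: [1.5, 0.1, 1.5]
finger_gap: 0.154
```

```bash
bash v.sh h
```

```text
{'time_s': 9.8, 'joint_positions': [-0.0161, -0.1334, 1.6151, -0.0001, 1.66, -1.6429], 'dq': [-0.0024, 0.0011, -0.0021, -0.0017, -0.0, 0.0005], 'joint_efforts': [0.0803, -34.0398, -39.0091, -0.0713, 0.8266, -0.0055], 'eef_pos': [0.5158, 0.0257, 0.1523], 'ee_rot': [-0.7068, 0.7069, 0.0198, -0.0198], 'contact_force': [2.2021, 0.1193, 1.5967], 'wrist_torque': [0.0388, -0.3814, -0.0051], 'finger_gap': 0.1484} 0.022
```

View pics/h_cs.png

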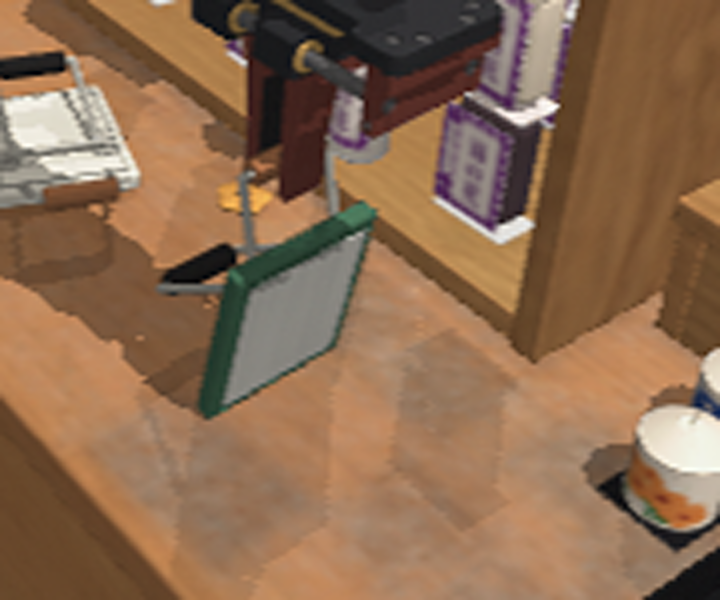

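Emit:
apply_moves:
  series: [-0.02, 0.29, -0.02, 0, 0, 0, 8, -0.03, 0.57, -0.05, 0, 0, 0, 8, -0.04, 0.8, -0.08, 0, 0, 0, 8, -0.06, 1.03, -0.12, 0, 0, 0, 8, -0.07, 1.25, -0.16, 0, 0, 0, 8, -0.08, 1.48, -0.2, 0, 0, 0, 8, -0.1, 1.7, -0.25, 0, 0, 0, 8, -0.11, 1.91, -0.31, 0, 0, 0, 8, -0.11, 1.91, -0.31, 0, 0, 0, 8, -0.11, 1.91, -0.31, 0, 0, 0, 8]

```text
time_s: 10.8
eef_pos: [0.5131, 0.0737, 0.1446]
ee_rot: [-0.707, 0.707, 0.02, -0.02]
contact_force: [1.8, 1.6, 1.5]
finger_gap: 0.146
```

```bash
bash v.sh i
```

```text
{'time_s': 10.9, 'joint_positions': [0.0765, -0.1265, 1.6222, -0.0002, 1.6458, -1.5503], 'dq': [-0.0029, 0.0001, 0.001, 0.0003, 0.0013, -0.0007], 'joint_efforts': [-0.2199, -33.9645, -38.5289, -0.2562, 0.9123, 0.0478], 'eef_pos': [0.5131, 0.0734, 0.1447], 'ee_rot': [-0.7068, 0.7069, 0.0198, -0.0198], 'contact_force': [1.7268, 1.1133, 1.1993], 'wrist_torque': [0.2316, -0.4268, -0.0014], 'finger_gap': 0.1452} 0.022
```

View pics/i_cs.png

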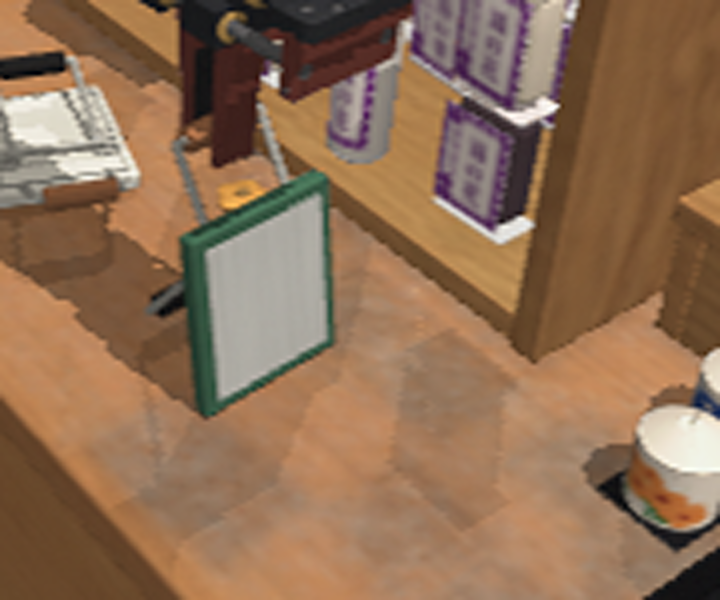

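Emit:
apply_moves:
  series: [-0.01, 0.15, -0.05, 0, 0, 0, 8, -0.02, 0.3, -0.09, 0, 0, 0, 8, -0.02, 0.44, -0.14, 0, 0, 0, 8, -0.03, 0.55, -0.19, 0, 0, 0, 8, -0.04, 0.65, -0.24, 0, 0, 0, 8, -0.04, 0.75, -0.28, 0, 0, 0, 8, -0.05, 0.82, -0.31, 0, 0, 0, 8, -0.05, 0.87, -0.33, 0, 0, 0, 8, -0.05, 0.87, -0.33, 0, 0, 0, 8, -0.05, 0.87, -0.33, 0, 0, 0, 8]

```text
time_s: 11.9
eef_pos: [0.5118, 0.0951, 0.1364]
ee_rot: [-0.707, 0.707, 0.02, -0.02]
contact_force: [1.9, 0.1, 1.8]
finger_gap: 0.151
```

```bash
bash v.sh j
```

```text
{'time_s': 12.0, 'joint_positions': [0.1185, -0.1178, 1.629, -0.0002, 1.6304, -1.5082], 'dq': [-0.0002, -0.0005, -0.0005, 0.0029, -0.0009, -0.0003], 'joint_efforts': [0.1924, -34.4275, -38.8208, 0.1028, 0.7409, 0.0783], 'eef_pos': [0.5118, 0.0951, 0.1364], 'ee_rot': [-0.7068, 0.7069, 0.0198, -0.0198], 'contact_force': [1.7317, -0.2018, 0.6345], 'wrist_torque': [-0.0405, -0.3755, 0.0651], 'finger_gap': 0.1487} 0.022
```

View pics/j_cs.png

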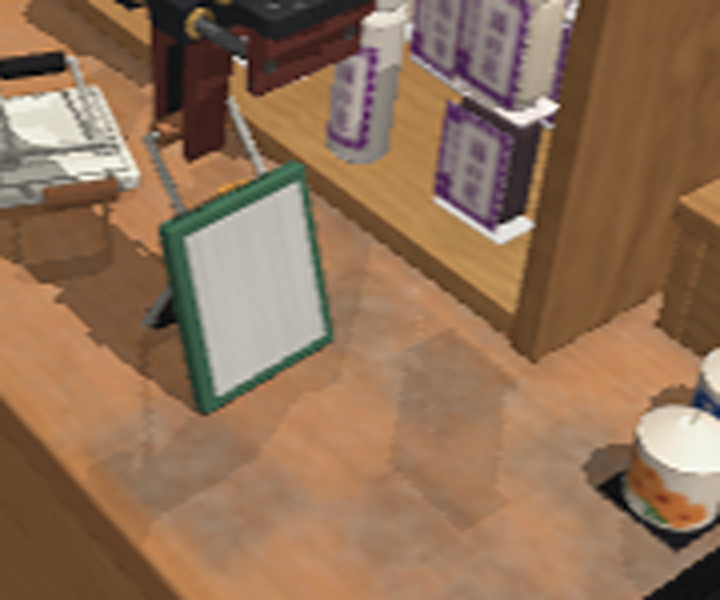

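Emit:
apply_moves:
  series: [0, 0, 0, 0, 0, 0, 18, 0, 0, 0, 0, 0, 0, 22, 0, 0, 0, 0, 0, 0, 28, 0, 0, 0, 0, 0, 0, 36, 0, 0, 0, 0, 0, 0, 40, 0, 0, 0, 0, 0, 0, 40, 0, 0, 0.5, 0, 0, 0, 40, 0, 0, 1, 0, 0, 0, 40, 0, 0, 2, 0, 0, 0, 40, 0, 0, 4, 0, 0, 0, 40]

```text
time_s: 13.0
eef_pos: [0.5105, 0.0952, 0.2348]
ee_rot: [-0.707, 0.707, 0.018, -0.022]
contact_force: [2.3, 0.1, 0.1]
finger_gap: 0.4
```

```bash
bash v.sh k
```

```text
{'time_s': 13.1, 'joint_positions': [0.1188, -0.1285, 1.4456, -0.0, 1.8111, -1.5082], 'dq': [0.0008, 0.0205, 0.0908, 0.0008, -0.0688, -0.0007], 'joint_efforts': [-0.114, -31.2177, -37.7845, -0.016, 0.7167, 0.0001], 'eef_pos': [0.5139, 0.0956, 0.2458], 'ee_rot': [0.7072, -0.7064, -0.0246, 0.0152], 'contact_force': [-0.9396, 0.1893, 0.2553], 'wrist_torque': [0.05, -0.0261, -0.0594], 'finger_gap': 0.4036} 0.022
```

View pics/k_cs.png

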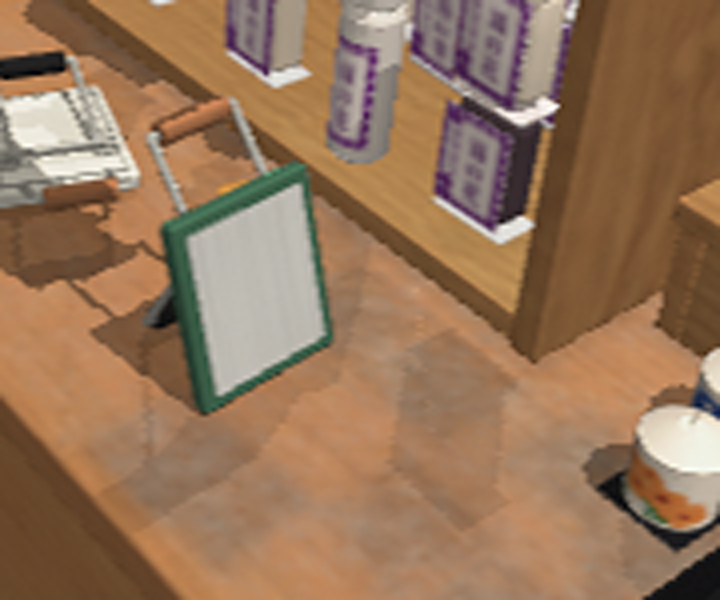

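View pics/k_side.png

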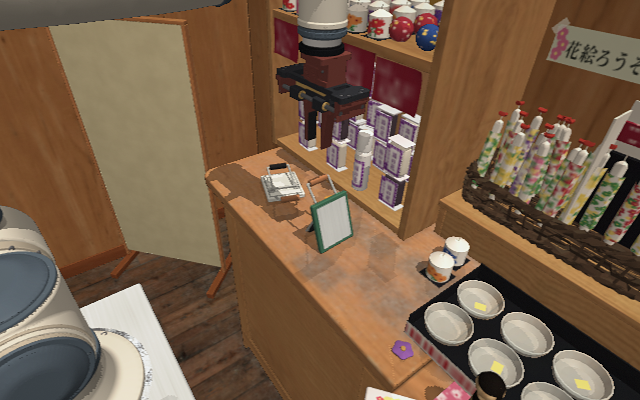

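```bash
python3 - <<'E'
from geo import *
from scipy.optimize import least_squares
# front face TL,TR,BL,BR ; image left = nearer robot (-mirror y), handle centre
L=np.array([(.053,-.046,-.006),(.053,.046,-.006),(-.053,-.046,-.006),(-.053,.046,-.006),(.088,0,.024)])
px=np.array([(184,238),(305,176),(205,412),(331,342),(195,118)])/4+[270,150]
def f(p):
    x,y,z,t,psi=p
    b=np.array([np.cos(psi),np.sin(psi),0]);u=np.array([0,0,1.])
    X=np.cos(t)*u+np.sin(t)*b;Z=np.cos(t)*b-np.sin(t)*u;Y=np.cross(Z,X)
    return (proj('side',np.array([x,y,z])+L@np.c_[X,Y,Z].T)-px).ravel()
s=least_squares(f,[.515,.05,.05,.3,1.6],x_scale=.01);print(s.x.round(3),s.fun.round(1))
E
bash v.sh l; python3 - <<'E'
import cv2,numpy as np
a=cv2.imread('pics/k_side.png').astype(int)[150:300,270:450];b=cv2.imread('pics/l_side.png').astype(int)[150:300,270:450];print(abs(a-b).mean())
a=cv2.imread('pics/a_top.png').astype(int)[170:230,215:290];b=cv2.imread('pics/l_top.png').astype(int)[170:230,215:290];print(abs(a-b).mean())
E
```

```text
[0.528 0.057 0.035 0.247 1.657] [-1.5 -0.4  1.  -1.8  0.2  0.6 -0.6 -0.6  0.9  2.2]
{'time_s': 13.2, 'joint_positions': [0.1188, -0.1259, 1.4542, 0.0, 1.808, -1.5082], 'dq': [-0.0009, 0.0234, 0.0654, 0.0013, -0.0129, -0.0012], 'joint_efforts': [0.0223, -36.8965, -42.675, -0.0103, 0.1456, -0.0001], 'eef_pos': [0.5127, 0.0954, 0.2396], 'ee_rot': [0.707, -0.7067, -0.0217, 0.018], 'contact_force': [0.096, -0.5409, 0.4223], 'wrist_torque': [0.0667, 0.0252, 0.0029], 'finger_gap': 0.3969} 0.022
0.6901604938271605
35.93614814814815
```

View pics/l_top.png

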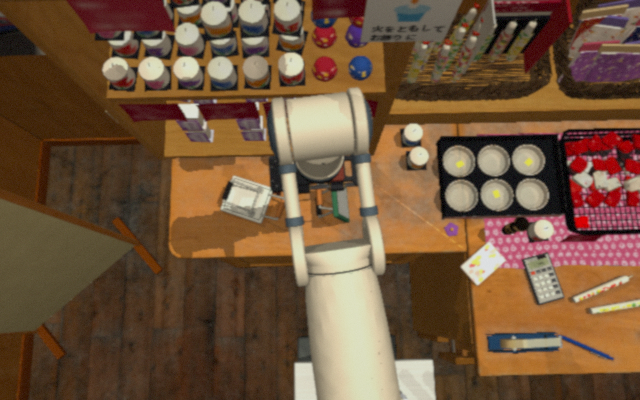

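```bash
python3 - <<'E'
from geo import *
from scipy.optimize import least_squares
L=np.array([(.053,-.046,-.006),(.053,.046,-.006),(-.053,-.046,-.006),(-.053,.046,-.006),(.088,0,.024)])
px=np.array([(184,238),(305,176),(205,412),(331,342),(195,118)])/4+[270,150]
def f(p):
    x,y,t,psi=p;z=.053*np.cos(t)+.006*np.sin(t)
    b=np.array([np.cos(psi),np.sin(psi),0]);u=np.array([0,0,1.])
    X=np.cos(t)*u+np.sin(t)*b;Z=np.cos(t)*b-np.sin(t)*u;Y=np.cross(Z,X)
    g=np.array([x,y,z])+np.array([[-.027,0,.062]])@np.c_[X,Y,Z].T
    f.g=(proj('side',g),g)
    return (proj('side',np.array([x,y,z])+L@np.c_[X,Y,Z].T)-px).ravel()
s=least_squares(f,[.515,.05,.3,1.6],x_scale=.01);print(s.x.round(3),s.fun.round(1),f.g)
E
```

```text
[0.513 0.041 0.221 1.682] [-1.4 -0.1  1.6 -2.8 -0.1  1.9 -0.7 -0.5  0.6  1. ] (array([[313.96645312, 224.02778159]]), array([[0.50728597, 0.0949189 , 0.01306428]]))
```

```bash
python3 -c "
from bench import arm
print(arm.sign_off())"
```

```text
the job is handed in; nothing more can be done
None
```

The green-backed mirror is standing upright on the counter, leaning back on its folded-out stand. I handed the job in at about 13 s of the 45 s allowed; sign-off gives no verdict.

- **Stand:** I pinched the rubber foot and swung it out along its arc. Projecting the foot into the side image put the stand at about 0.6 rad, at its stop.
- **Raising:** I pinched the handle, turned the mirror up about its bottom edge onto the stand, then opened the fingers and lifted clear. The contact forces I read along the way stayed below about 7 N.
- **Last checks:**
  - At release the handle was at about z 0.128 m, as expected for a 0.32 rad lean.
  - The mirror did not move between pictures after release.
  - The gripper was well above it and read almost no force.
- **White-backed mirror:** it looked unmoved in the top view. An automatic image comparison of that patch showed a large difference. I put that down to the arm and its shadow being in view, and did not measure the mirror's position separately.
- **Disagreement:** two rough fits of the lean from one side image, with hand-picked points, gave 0.22 and 0.25 rad instead of 0.32. Both are inside the allowed 0.12–0.5. One of them also put the centre at 35 mm above the counter, below the 42 mm limit. I judged that to be depth error, because the other fit assumed the board rests on the counter and a lean of 0.22 rad then puts the centre at about 53 mm.

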